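# Inspect the dust extractor's filter

## Robot

A 7-joint arm with a two-finger parallel gripper is mounted at the origin on a cart in front of the work surface, level with it; the furniture and walls round the work are solid. World frame = base frame: x ahead of the robot, y to its left, z up, the work surface at z = 0. Lengths are in m, angles in rad, forces in N, time in s.
With the tool pointing down it reaches from about 0.425 to 0.95 m from the base axis. Payload 4.7 kg.
Tool frame: the origin (TCP) lies between the finger pads; the fingertips stand 25 mm ahead of it and the grasp point (between the pads) lies 6 mm ahead of it; z points along the fingers, y is the line along which they close (so a half turn about z gives the same grasp; the last joint's range is limited). The gripper opens to 85 mm and grips with 20 to 120 N. Pads are 22 mm wide; open, the fingers measure 114 mm over their backs; the gripper's body (76 mm by 85 mm) begins 54 mm behind the grasp point. The pads swing forward as they close: fully open they stand 13 mm farther back than shut.
Start: joints at [-1.312, 0.469, -0.049, 1.532, 0.024, 1.141, -0.082], TCP at [0.192, 0.647, 0.256] pointing down, gripper open.
Joint ranges: [-2.59, 2.59], [-0.33, 1.99], [-1.39, 1.29], [0.1, 2.45], [-1.04, 4.18], [0.21, 1.99], [-2.66, 2.66]. Speed limits (rad/s): [2.57, 2.57, 3.14, 3.14, 3.14, 3.14, 3.14].

## Interface

Orientations are given as a 3x3 rotation matrix whose columns are the frame's x, y, z axes.
In Python, from rig import * gives the robot as it stands. Calls block until the motion is done:
- movep(position, orientation): joint-space move of the TCP to a pose.
- move_l(position, attitude=None, feed=0.15, until_force=None): straight line of the TCP; attitude=None keeps the orientation; feed is the mean speed in m/s. With until_force (N) it stops when the force on the tool has changed by that much, and returns True; else False.
- move_joints(angles): joint-space move.
- command_gripper(opening, newtons=None): finger opening in m; newtons is the grip in N (None keeps the last); returns when the fingers have stopped.
- sleep(seconds).
- inverse_kinematics(position, orientation): joint angles nearest the present ones, or None.
- sense(): the state.
- camera(name): name is "side" or "top"; returns (picture, depth): 420x560x3 uint8, red, green, blue; 420x560 float32, m along the optical axis (not along the pixel's ray), 0 where there is no reading.
- camera_params(name): a dict with "K" (3x3 intrinsics, pixels), "position" and "rotation" of the camera in the world. Camera axes: x right, y down, z forward; pixel columns grow to the right and rows downward; lengths in m; the calibration is good to about 2 mm. A picture is of the moment at which its call begins. camera_params takes no time and is no camera call.
A pose or a line that the arm cannot do raises Unreachable and nothing moves.
- finish_job(): hands the job in; it is judged then, once.
The state is a dict: "time_s": time; "joint_pos": joint angles; "qd": joint speeds; "joint_efforts": joint torques, N m; "position": TCP position; "tcp_rot": TCP orientation; "wrist_force": force on the tool from outside, world axes, zero at the start; "ft_torque": the same for the moment, N m; "finger_gap": finger opening in m; "gripper_force": force on a finger pad.
Only numpy, scipy, OpenCV 4.12 (cv2) and the standard library are available. Lean on these libraries where they do the work, as an engineer would, in place of code of your own. Each camera call takes 0.05 s, during which the arm holds its last target. There are 200 camera calls.

## Task

Swing the blue flap on top of the grey dust extractor up and back until it stands about upright or beyond, draw the filter plate hidden beneath it up out of its slot by the orange tab, and present it in front of the lit face of the inspection lamp: upright, square to the panel, centred on it and about five centimetres from it, never touching the lamp. Finish while still holding it there in the gripper, nothing else carrying it, with the flap left open; leave the thread cone, yellow tin and black bottle where they stand.

Things in the scene. Friction and masses are not known exactly. Their poses are not given: they have to be found in the camera images.
- filter_center (a point): centre (half-way up) of the filter plate: rigid, upright, 12 mm thick (x), 110 wide (y), 94 tall (z). Lower 64 mm: black frame with pleated paper; on top, in the middle, an orange pull tab 44 wide, 12 thick, 30 tall (17 to 47 mm above this point), to pinch from above across its thickness
- extractor: grey bench-top dust extractor, fixed, 130 mm deep (x, front at -x), 170 wide (y), 120 high to its rim; origin at the centre of its underside, z up. The open bay under the flap is 104 x 146 mm (x, y), its floor 68 mm above the table; the plate's slot lies across the middle of that floor, long side along y
- flap (a joint): angle of the extractor's blue top flap, rad: 0 closed, 1.57 upright, 2.0 stop (leans to the rear). It hinges at the rear along the extractor's y axis; the front edge goes up and back. Nearly shut at the start. Stiff hinge (0.1 N m, about 1 N at the handle): it stays where it is left
- flap_handle (a point): middle of the flap's steel bar handle: a round bar 10 mm thick, 72 mm long along the extractor's y, held by a post at each end; 29 mm free beneath it to the flap (a 6 mm plate). Closed, it is 160.5 mm above the table; it turns with the flap (its axes are the flap's)
- flap_hinge (a point): middle of the flap's hinge line; it lies 60 mm behind (+x of) the extractor's centre and 122.5 mm above the table. Handle bar: 118 mm in front of it and 38 mm above it when closed
- lamp_face (a point): centre of the lit face of the inspection lamp, 105 mm above the table; its -x axis points out of the lit face, y along the width, z up. The upright panel is 170 mm wide, 130 high (top at 170 mm), 22 thick
- thread_cone: bystander, to be left alone: dark brown thread cone with orange ends, 45 mm across, 100 mm tall; origin at the centre of its underside
- wax_tin: bystander, to be left alone: small yellow tin, 56x72x36 mm; origin at the centre of its underside
- stain_bottle: bystander, to be left alone: small black bottle with a dark green cap, 36 mm across, 96 mm tall; origin at the centre of its underside
- filter_plate: the same plate, about 100 g; origin at the centre of its lower end, 47 mm below filter_center. At the start it stands in the extractor's slot under the flap, axes as the extractor's, lower end 15 mm and tab top 109 mm above the table. The slot has 3 mm play all round; draw straight up
- lamp: the inspection lamp, fixed: white lit panel in an aluminium frame on a black foot 90 x 130 mm, 16 high, that reaches 45 mm out in front of the face; origin on the table below lamp_face, same axes

How it is judged:
On the way, in this order (a step that is already met when the one before it is completed fails the run):
1. the flap is swung open (beyond 1.3 rad) with the filter plate still in its slot (value of joint flap above 1.3 rad and z of filter_center in the frame of extractor below 0.09 m), for 0.2 s.
2. the filter plate is drawn up clear of the extractor's rim, gripped by the fingers (z of filter_center in the frame of extractor above 0.165 m and contact force between the fingers and filter_plate above 1 N), for 0.1 s.
At the end, for the whole second after the job is handed in: Gripper still holds the filter plate at rest, upright and square to the lit face (0.2 rad), centre 25-90 mm before it, within 25 mm sideways and 30 mm in height of its middle, touching neither lamp nor extractor; flap beyond 1.3 rad; bystanders within 30 mm of their places (x of filter_center in the frame of lamp_face between -0.09 and -0.025 m and y of filter_center in the frame of lamp_face between -0.025 and 0.025 m and z of filter_center in the frame of lamp_face between -0.03 and 0.03 m and angle between filter_center's own z axis and vertical below 0.2 rad and angle between the x axis of filter_center and the x axis of lamp_face, either way round below 0.2 rad and linear speed of filter_plate below 0.02 m/s and contact force between the fingers and filter_plate above 1 N and contact force between filter_plate and lamp below 0.1 N and contact force between filter_plate and extractor below 0.1 N and value of joint flap above 1.3 rad); the arm keeps its last pose, push and grip.
It fails at once if thread cone moved by more than 30 mm (distance of thread_cone from where it was at the start of the episode above 0.03 m).
It fails at once if wax tin moved by more than 30 mm (distance of wax_tin from where it was at the start of the episode above 0.03 m).
It fails at once if stain bottle moved by more than 30 mm (distance of stain_bottle from where it was at the start of the episode above 0.03 m).
It fails at once if the filter plate touches the lamp (contact force between filter_plate and lamp above 0.5 N).
It also fails if it takes over 58 s, if anything falls off the work surface, if the arm or the gripper's body presses on something with over 40 N, if the wrist force passes 120 N, or if a joint passes its speed limit or range.

## Working session

There is one attempt and no reset: what is moved stays moved. The work goes in short steps, each a Python script; the robot and the scene stay as the last script left them, time stands still between calls to the robot, and variables do not carry over. Pictures are saved under pics/ and viewed, at most 10 in all, crops included, and the job is handed in when it is done.

```bash
mkdir -p pics; ls; python3 - <<'E'
from rig import *
import cv2,numpy as np
for n in("side","top"):
    p,d=camera(n);cv2.imwrite(f"pics/{n}0.png",p[:,:,::-1]);np.savez(f"{n}0.npz",p=p,d=d)
    print(n,camera_params(n))
print(sense()["time_s"])
E
```

```text
pics
side {'K': array([[441.02783188,   0.        , 286.49156342],
       [  0.        , 441.02783188, 208.16853543],
       [  0.        ,   0.        ,   1.        ]]), 'position': array([1.17135062, 0.3110316 , 0.78237794]), 'rotation': array([[-0.47678031,  0.60452803, -0.63814293],
       [ 0.87897539,  0.33539283, -0.33898956],
       [ 0.00909987, -0.72253547, -0.69127396]])}
top {'K': array([[478.16758883,   0.        , 278.66405292],
       [  0.        , 478.16758883, 200.19518119],
       [  0.        ,   0.        ,   1.        ]]), 'position': array([0.52361176, 0.00979123, 1.09820116]), 'rotation': array([[-0.01609411, -0.99666836,  0.07995718],
       [-0.9998167 ,  0.01521228, -0.01162578],
       [ 0.01037072, -0.08012963, -0.9967305 ]])}
0.1
```

View pics/top0.png

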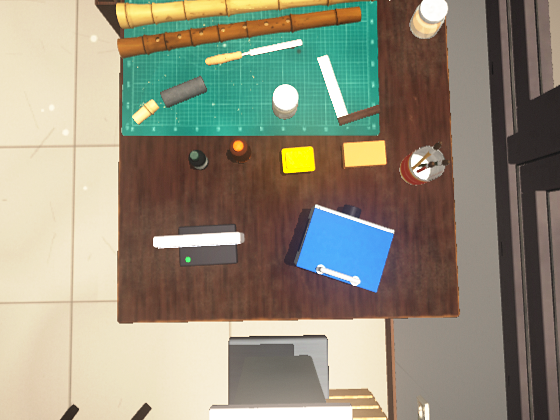

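View pics/side0.png

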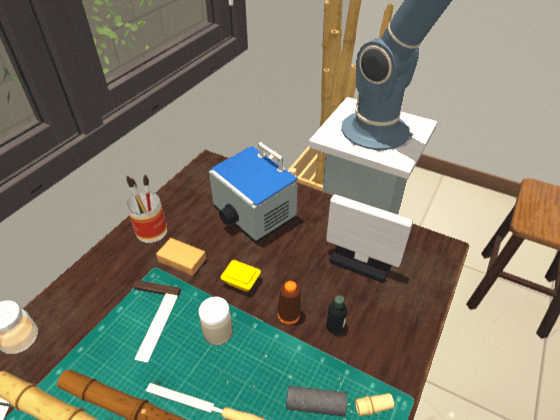

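The top view shows the extractor with its blue flap at about (345,250) and the handle at (338,275). The lamp panel is at (198,240), with its foot at (208,245). The tin is at (298,160), the cone at (238,150) and the bottle at (198,160). I'll measure these from depth next.

```bash
cat > h.py <<'E'
import numpy as np,cv2
from rig import *
def cloud(n,d):
    c=camera_params(n);K=c["K"];v,u=np.mgrid[:d.shape[0],:d.shape[1]]
    P=np.stack([(u-K[0,2])/K[0,0]*d,(v-K[1,2])/K[1,1]*d,d],-1)
    P=P@c["rotation"].T+c["position"];P[d<=0]=np.nan;return P
def rect(P):
    r=cv2.minAreaRect(P[:,:2].astype(np.float32));return r,cv2.boxPoints(r)
E
python3 - <<'E'
from h import *
np.set_printoptions(precision=4,suppress=True)
A={}
for n in("top","side"):
    z=np.load(n+"0.npz");P=cloud(n,z["d"]);p=z["p"].astype(int);h=cv2.cvtColor(z["p"],cv2.COLOR_RGB2HSV);A[n]=(P,p,h)
    X=P[...,0];Y=P[...,1];Z=P[...,2]
    blue=(h[...,0]>100)&(h[...,0]<125)&(h[...,1]>150)&(Z>.09)&(Z<.2)&(X>.2)
    B=P[blue];r,b=rect(B);m=B.mean(0);_,_,V=np.linalg.svd(B-m,full_matrices=False)
    print(n,"blue",len(B),m,"normal",V[2],"\n",r,"\n",b)
    H=P[(Z>.142)&(Z<.18)&(X>.2)&(X<.6)&(Y<0)&(Y>-.35)]
    print(" handle",len(H),np.median(H,0),H.max(0)); 
    if len(H)>5: print(rect(H))
    L=P[(Z>.03)&(Z<.19)&(X>.2)&(X<.55)&(Y>.03)&(Y<.4)]
    print(" lamp",len(L),L.min(0),L.max(0));print(rect(L))
    T=L[L[:,2]>.155];print(" lamptop",len(T));print(rect(T))
    F=P[(Z>.008)&(Z<.024)&(X>.2)&(X<.55)&(Y>.03)&(Y<.4)];print(" foot",len(F));print(rect(F))
    if n=="side":
        q=L[(L[:,2]>.05)];mm=np.median(q,0);_,_,V=np.linalg.svd(q-mm,full_matrices=False);print("face n",V[2],mm)
    for nm,(y0,y1,x0,x1) in dict(things=(-.1,.3,.5,.68)).items():
        O=(Z>.02)&(Z<.13)&(Y>y0)&(Y<y1)&(X>x0)&(X<x1)
        k,lab,st,ce=cv2.connectedComponentsWithStats(O.astype(np.uint8))
        for i in range(1,k):
            if st[i,4]>60:
                q=P[lab==i];print("  obj",ce[i],np.nanmin(q,0),np.nanmax(q,0))
E
```

```text
top blue 4775 [ 0.5022 -0.1345  0.1295] normal [ 0.0539 -0.0191  0.9984] 
 ((0.4994736313819885, -0.13415342569351196), (0.1702919900417328, 0.12399202585220337), 70.7542724609375) 
 [[ 0.4129 -0.1941]
 [ 0.5299 -0.235 ]
 [ 0.5861 -0.0742]
 [ 0.469  -0.0333]]
 handle 216 [ 0.4517 -0.1148  0.1705] [ 0.4676 -0.0773  0.1753]
(((0.4504167139530182, -0.11569809913635254), (0.08017471432685852, 0.010514339432120323), 70.72743225097656), array([[ 0.4322, -0.1518],
       [ 0.4421, -0.1553],
       [ 0.4686, -0.0796],
       [ 0.4587, -0.0761]], dtype=float32))
 lamp 1073 [0.5105 0.0748 0.0518] [0.5378 0.2435 0.1741]
(((0.5236315727233887, 0.15940052270889282), (0.023134201765060425, 0.16895891726016998), 2.1267287731170654), array([[0.5089, 0.2434],
       [0.5152, 0.0746],
       [0.5383, 0.0754],
       [0.5321, 0.2443]], dtype=float32))
 lamptop 1040
(((0.5236315727233887, 0.15940052270889282), (0.023134201765060425, 0.16895891726016998), 2.1267287731170654), array([[0.5089, 0.2434],
       [0.5152, 0.0746],
       [0.5383, 0.0754],
       [0.5321, 0.2443]], dtype=float32))
 foot 1436
((
[... 1205 characters left out ...]
47]], dtype=float32))
 lamptop 963
(((0.5264419913291931, 0.1595762073993683), (0.02556162141263485, 0.16906699538230896), 2.3066017627716064), array([[0.5103, 0.2435],
       [0.5171, 0.0746],
       [0.5426, 0.0756],
       [0.5358, 0.2446]], dtype=float32))
 foot 687
(((0.5298329591751099, 0.15954801440238953), (0.04155852645635605, 0.13034728169441223), 1.0739727020263672), array([[0.5078, 0.2243],
       [0.5103, 0.094 ],
       [0.5518, 0.0948],
       [0.5494, 0.2251]], dtype=float32))
face n [0.9982 0.0375 0.0464] [0.5354 0.1645 0.1229]
  obj [266.6665 207.5867] [ 0.5    -0.1     0.0202] [ 0.5955 -0.0431  0.13  ]
  obj [365.3739 240.8558] [0.5161 0.0751 0.02  ] [0.5415 0.2443 0.1299]
```

```bash
cat >> h.py <<'E'
a=np.radians(-19.5)
EX=np.array([np.cos(a),np.sin(a),0]);Z=np.array([0,0,1.])
HANDLE=np.array([.452,-.1158,.167]); HINGE=np.array([*(HANDLE+.1156*EX)[:2],.1225]); CEN=HINGE-.06*EX; CEN[2]=0
LAMPX=np.array([np.cos(np.radians(2.1)),np.sin(np.radians(2.1)),0]); FACE=np.array([.5135,.1593,.105])
def R(y,s=1):
    y=s*y;z=-Z;return np.stack([np.cross(y,z),y,z],1)
def bar(t): return HINGE-EX*(.118*np.cos(t)-.038*np.sin(t))+Z*(.118*np.sin(t)+.038*np.cos(t))
E
python3 - <<'E'
from h import *
np.set_printoptions(precision=3,suppress=True)
print(HINGE,CEN,sense()["tcp_rot"])
up=HANDLE+Z*.10
for s in(1,-1): 
    print(s,[inverse_kinematics(p,R(y,s)) for p,y in((up,EX),(bar(1.85)+.012*Z,EX),(CEN+.104*Z,EX),(FACE-.055*LAMPX+.04*Z,LAMPX))])
E
```

```text
[ 0.561 -0.154  0.122] [ 0.504 -0.134  0.   ] [[-0.959  0.284 -0.   ]
 [ 0.284  0.959 -0.002]
 [-0.    -0.002 -1.   ]]
1 [array([-0.687,  0.142,  0.952,  2.032, -0.135,  1.031, -0.01 ]), array([-0.418,  0.6  ,  0.959,  1.656, -0.527,  1.166,  0.333]), array([-0.611,  0.689,  1.115,  2.078, -0.815,  0.903,  0.634]), array([-0.755,  0.314,  0.407,  2.108, -0.18 ,  0.753, -0.197])]
-1 [array([ 1.228,  0.362, -1.293,  1.947,  0.388,  1.121,  2.579]), array([ 0.936,  0.736, -1.179,  1.574,  0.697,  1.31 ,  2.462]), array([ 1.026,  0.745, -1.18 ,  1.992,  0.837,  1.005,  2.23 ]), array([ 0.478,  0.584, -1.173,  2.044,  0.667,  0.964,  2.13 ])]
```

```bash
python3 - <<'E'
from h import *
np.set_printoptions(precision=3,suppress=True)
O=R(EX)
movep(HANDLE+Z*.112,O)
print(move_l(HANDLE+Z*.012,feed=.1,until_force=8))
command_gripper(0.0,20)
s=sense();print(s["time_s"],s["position"],s["finger_gap"],s["gripper_force"],s["wrist_force"])
p,d=camera("side");cv2.imwrite("pics/s1.png",p[:,:,::-1])
E
```

```text
False
4.7667 [ 0.453 -0.116  0.179] 0.009143308173784444 21.688773930072784 [ 2.064 -0.85  -0.618]
```

View pics/s1.png

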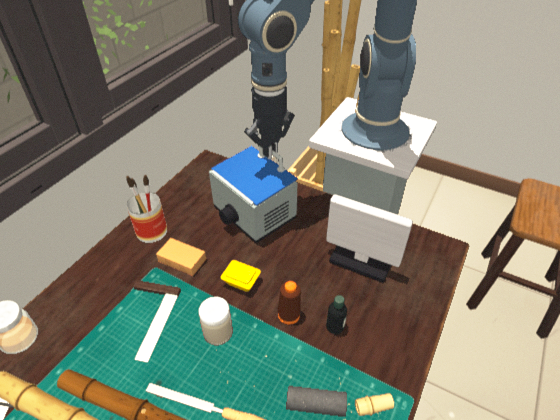

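The gripper is closed on the bar at about (270,155), with a 9 mm gap, which fits the 10 mm bar. Next I'll swing the flap.

```bash
python3 - <<'E'
from h import *
np.set_printoptions(precision=3,suppress=True)
for t in np.linspace(.057,1.85,16)[1:]:
    move_l(bar(t)+.012*Z,feed=.1)
    s=sense();f=np.linalg.norm(s["wrist_force"]);print(round(t,2),round(s["time_s"],1),s["position"]-bar(t),s["finger_gap"],s["wrist_force"])
    if f>40 or s["finger_gap"]<.006: print("stop");break
p,d=camera("side");cv2.imwrite("pics/s2.png",p[:,:,::-1])
E
```

```text
0.18 5.1 [ 0.    -0.     0.012] 0.008968436548822945 [ 3.263 -0.242 -2.107]
0.3 5.4 [-0.     0.     0.012] 0.009113911752781862 [ 1.888 -0.176 -2.056]
0.42 5.7 [-0.001  0.     0.012] 0.008927407658797872 [-2.864  1.355  2.439]
0.54 6.0 [-0.001  0.001  0.012] 0.008975380547099095 [-5.45   2.712  6.545]
0.65 6.3 [-0.002  0.001  0.012] 0.008692327736489903 [-8.472  3.766 10.767]
0.77 6.6 [-0.     0.     0.013] 0.009300109691317941 [-5.927  3.483 11.742]
0.89 6.9 [0.001 0.    0.013] 0.009172262445181748 [-2.702  2.727  7.919]
1.01 7.2 [ 0.001 -0.     0.013] 0.008601893046272636 [-1.393  2.025  7.873]
1.13 7.5 [ 0.001 -0.     0.013] 0.009123548254197457 [-0.254  1.921  6.401]
1.25 7.8 [0.001 0.    0.013] 0.009190359473847358 [0.839 1.875 6.309]
1.37 8.1 [0.001 0.    0.012] 0.008802407029242933 [1.652 2.179 4.732]
1.49 8.4 [0.    0.    0.012] 0.008829901216914463 [1.778 1.968 2.779]
1.61 8.7 [0.    0.    0.012] 0.008923088024610042 [1.804 2.616 1.738]
1.73 9.0 [-0.     0.     0.011] 0.009217888175328098 [1.163 4.184 0.49 ]
1.85 9.3 [0.    0.    0.012] 0.008670949157059273 [1.51  4.256 0.926]
```

View pics/s2.png

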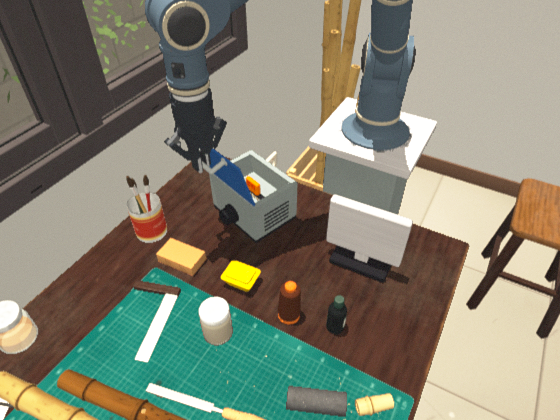

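The flap now leans back and the orange tab shows at (253,186). I'll release the bar and measure the tab.

```bash
python3 - <<'E'
from h import *
np.set_printoptions(precision=4,suppress=True)
command_gripper(.021)
print(sense()["finger_gap"])
p=sense()["position"];move_l(p+Z*.09,feed=.1)
movep(CEN-.17*EX+Z*.30,R(EX))
for n in("top","side"):
    im,d=camera(n);cv2.imwrite(f"pics/{n}3.png",im[:,:,::-1]);P=cloud(n,d);h=cv2.cvtColor(im,cv2.COLOR_RGB2HSV)
    m=(h[...,0]<18)&(h[...,1]>150)&(h[...,2]>120)&(np.linalg.norm(P[...,:2]-CEN[:2],axis=-1)<.06)
    q=P[m];print(n,len(q),np.median(q,0),q.max(0));q=q[q[:,2]>.1];print(len(q),rect(q))
    b=(h[...,0]>100)&(h[...,0]<125)&(h[...,1]>150)&(P[...,2]>.09)&(P[...,2]<.26)&(np.linalg.norm(P[...,:2]-HINGE[:2],axis=-1)<.15)
    q=P[b];
    if len(q)>20:_,_,V=np.linalg.svd(q-q.mean(0),full_matrices=False);print("flap",len(q),V[2]@EX,V[2][2])
s=sense();print(CEN,s["time_s"],s["position"])
E
```

```text
0.021230349007649283
top 39 [ 0.5044 -0.131   0.1029] [ 0.5146 -0.1131  0.1113]
24 (((0.50331711769104, -0.13475102186203003), (0.04297753423452377, 0.012487532570958138), 70.86289978027344), array([[ 0.4904, -0.153 ],
       [ 0.5022, -0.1571],
       [ 0.5163, -0.1165],
       [ 0.5045, -0.1124]], dtype=float32))
flap 212 0.9709363440729567 -0.2393327940791309
side 123 [ 0.5113 -0.1287  0.0948] [ 0.5177 -0.1136  0.1082]
37 (((0.5104836225509644, -0.1342170536518097), (0.04171987995505333, 0.013032247312366962), 87.26726531982422), array([[ 0.503 , -0.1547],
       [ 0.516 , -0.1554],
       [ 0.518 , -0.1137],
       [ 0.505 , -0.1131]], dtype=float32))
flap 942 0.9671038197367837 -0.2543029762543284
[ 0.5044 -0.1344  0.    ] 11.9417 [ 0.3453 -0.078   0.3008]
```

View pics/top3.png

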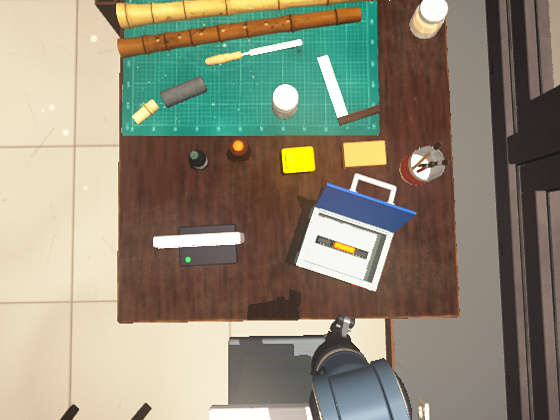

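The flap stands at about 1.82 rad. The tab at (344,248) measures (0.504,-0.1345), which matches the computed extractor centre.

```bash
python3 - <<'E'
from h import *
np.set_printoptions(precision=4,suppress=True)
command_gripper(.040)
movep(CEN+Z*.25,R(EX))
print(move_l(CEN+Z*.104,feed=.1,until_force=6))
command_gripper(0,50)
s=sense();print(s["time_s"],s["position"],s["finger_gap"],s["gripper_force"],s["wrist_force"])
if s["finger_gap"]>.008:
    w=s["wrist_force"]
    move_l(s["position"]+Z*.06,feed=.06);s=sense();print(s["wrist_force"]-w,s["finger_gap"])
    move_l(s["position"]+Z*.13,feed=.12);s=sense();print(s["wrist_force"]-w,s["finger_gap"],s["position"],s["time_s"])
p,d=camera("side");cv2.imwrite("pics/s4.png",p[:,:,::-1])
E
```

```text
False
14.975 [ 0.5049 -0.1345  0.1044] 0.010818227586907796 49.15053069591522 [-0.5241  0.3792  3.1866]
[ 0.5172 -0.735  -3.7002] 0.011574893554218688
[ 0.0754 -1.2145 -3.4688] 0.011481729132405099 [ 0.5041 -0.1341  0.2933] 17.3667
```

View pics/s4.png

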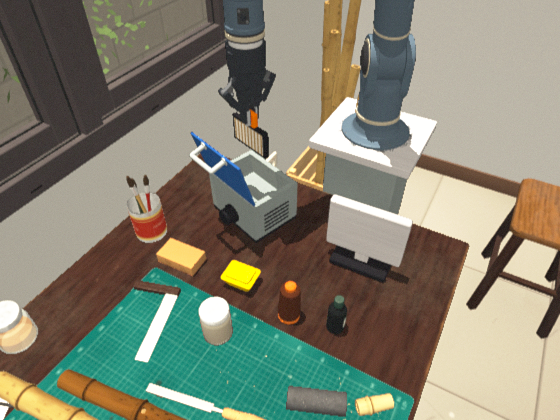

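The plate hangs clear of the rim, held by its tab at about (250,125). I'll take it to the lamp.

```bash
python3 - <<'E'
from h import *
np.set_printoptions(precision=4,suppress=True)
T=FACE-.057*LAMPX; T[2]=.147
up=T.copy();up[2]=.293
move_l(up,R(LAMPX),feed=.12)
move_l(T,feed=.06)
sleep(.5)
s=sense();print(s["time_s"],s["position"],T,s["finger_gap"],s["wrist_force"])
for n in("top","side"):
    im,d=camera(n);cv2.imwrite(f"pics/{n}5.png",im[:,:,::-1]);P=cloud(n,d)
    m=(P[...,2]>.03)&(P[...,2]<.13)&(P[...,0]>.40)&(P[...,0]<.50)&(P[...,1]>.08)&(P[...,1]<.25)
    q=P[m];print(n,len(q),q.min(0) if len(q) else"",q.max(0) if len(q) else "")
    m=(P[...,2]>.155)&(P[...,2]<.18)&(P[...,0]>.505)&(P[...,0]<.55)&(P[...,1]>.06)&(P[...,1]<.26)
    print(rect(P[m])[0])
E
python3 -c "
import cv2,numpy as np
a=cv2.imread('pics/top5.png')[150:350,100:380];b=cv2.imread('pics/side5.png')[100:300,240:520]
cv2.imwrite('pics/c5.png',cv2.resize(np.vstack([a,b]),None,fx=1.5,fy=1.5))"
```

```text
23.1083 [0.4565 0.1572 0.147 ] [0.4565 0.1572 0.147 ] 0.011567784914592469 [ 0.1341 -0.5004 -0.2588]
top 152 [0.4499 0.1016 0.0624] [0.4638 0.1464 0.1292]
((0.5236057639122009, 0.15969616174697876), (0.023121574893593788, 0.16953088343143463), 2.093684673309326)
side 186 [0.4474 0.101  0.1096] [0.4746 0.2106 0.13  ]
((0.527165412902832, 0.1593519151210785), (0.024490805342793465, 0.1694238930940628), 2.0957798957824707)
```

View pics/c5.png

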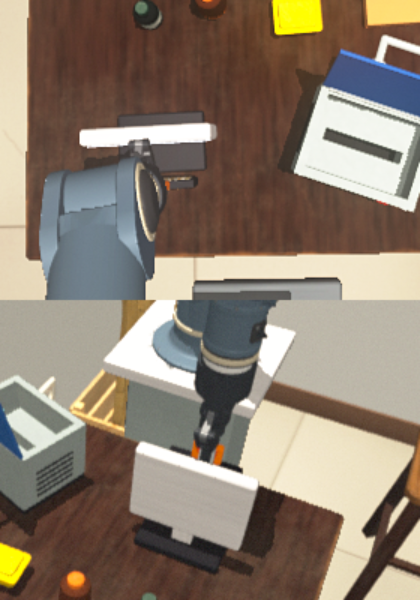

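The plate hangs upright and parallel about 57 mm in front of the panel, at about (183,182) in the upper crop. It spans y 0.101–0.211, so it is centred. The foot reaches 46 mm out on this side, which confirms it is the lit face, and the flap is still open.

```bash
python3 -c "
from rig import *
print(finish_job())"
```

```text
the job is handed in; nothing more can be done
None
```

The job is handed in: the gripper holds the filter plate upright, square to and centred on the lamp's lit face, about 57 mm from it. The flap is open at about 1.8 rad, the bystanders were left alone, and the judged result was not reported back.

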